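Close up a repaired power board with its shield plates and pot cover

TASK

Close up the repaired power board: first push the isolator lever right over, away from you, and leave it there while you fit every loose shield plate into the frame of its own size, pressed fully home and level, take the packing plug out of the transformer pot and put it in the scrap tray, and set the round cover on the pot so that it sits seated and level. When all covers are on, pull the lever fully back towards you. Leave the multimeter, the tub and the solder reel where they are.

Things in the scene. Friction and masses are not known exactly. Their poses are not given: they have to be found in the camera images.
- board: Fixed green power circuit board, 230 x 200 mm, its top face 12 mm above the bench. Origin at the centre of its underside on the bench. Four rectangular open aluminium shield frames stand on it, each of a different size; long sides along the board's x.
- frame_a (a point): Centre of the shield frame for the 40 x 40 mm plate, at its ledge, where the plate's underside rests when home (22 mm above bench). Axes as the board. Opening: plate + 4 mm each way; 3 mm walls rise 7 mm above the ledge. Two copper clips inside hold a loosely laid plate 4 mm too high; about 7 N at the plate's centre pushes them down 4 mm, where they stay.
- frame_b (a point): Centre of the shield frame for the 60 x 40 mm plate, at its ledge, where the plate's underside rests when home (22 mm above bench). Axes as the board. Opening: plate + 4 mm each way; 3 mm walls rise 7 mm above the ledge. Two copper clips inside hold a loosely laid plate 4 mm too high; about 7 N at the plate's centre pushes them down 4 mm, where they stay.
- frame_c (a point): Centre of the shield frame for the 80 x 40 mm plate, at its ledge, where the plate's underside rests when home (22 mm above bench). Axes as the board. Opening: plate + 4 mm each way; 3 mm walls rise 7 mm above the ledge. Two copper clips inside hold a loosely laid plate 4 mm too high; about 7 N at the plate's centre pushes them down 4 mm, where they stay.
- frame_d (a point): Centre of the shield frame for the 60 x 60 mm plate, at its ledge, where the plate's underside rests when home (22 mm above bench). Axes as the board. Opening: plate + 4 mm each way; 3 mm walls rise 7 mm above the ledge. Two copper clips inside hold a loosely laid plate 4 mm too high; about 7 N at the plate's centre pushes them down 4 mm, where they stay.
- plate_a: Loose steel shield plate 40 x 40 mm (its x by y), 4 mm thick, 30 to 90 g, with a black upright grip tab on top at its centre: 26 mm along the plate's x, 12 mm thick along y, rising from 4 to 26 mm above the underside. Origin at the centre of the underside. Either way round (half turn) fits. May be absent: then its frame stays empty.
- plate_b: Loose steel shield plate 60 x 40 mm (its x by y), 4 mm thick, 30 to 90 g, with a black upright grip tab on top at its centre: 26 mm along the plate's x, 12 mm thick along y, rising from 4 to 26 mm above the underside. Origin at the centre of the underside. Either way round (half turn) fits. May be absent: then its frame stays empty.
- plate_c: Loose steel shield plate 80 x 40 mm (its x by y), 4 mm thick, 30 to 90 g, with a black upright grip tab on top at its centre: 26 mm along the plate's x, 12 mm thick along y, rising from 4 to 26 mm above the underside. Origin at the centre of the underside. Either way round (half turn) fits. May be absent: then its frame stays empty.
- plate_d: Loose steel shield plate 60 x 60 mm (its x by y), 4 mm thick, 30 to 90 g, with a black upright grip tab on top at its centre: 26 mm along the plate's x, 12 mm thick along y, rising from 4 to 26 mm above the underside. Origin at the centre of the underside. Either way round (half turn) fits. May be absent: then its frame stays empty.
- pot: Fixed steel transformer pot, an open round cup 80 mm across, 45 mm high, wall 5 mm (mouth 70 mm across), low copper coil (25 mm high) around its inside. Origin at the centre of its underside.
- pot_rim (a point): Centre of the pot's mouth, at rim height, 45 mm above the bench.
- cover: Loose round steel cover of the pot, 100 to 210 g: a disc 84 mm across from 4 to 9 mm above the origin, on a locating boss 66 mm across from 0 to 4 mm, with a black knob 20 mm across on top from 9 to 31 mm. Origin at the centre of the boss's underside. Seated, the disc lies on the rim and the boss hangs inside, so the origin is 4 mm below the rim.
- plug: Loose wooden packing plug, a cylinder 28 mm across and 60 mm tall, 30 g, standing loose in the pot on its 5 mm thick floor, so its top is 20 mm above the rim and the cover cannot seat. Origin at the centre of its underside.
- tray: Fixed small white open scrap tray 70 x 90 x 25 mm (x, y, z), walls 4 mm, origin at the centre of its underside.
- tray_in (a point): Centre of the tray's inner floor, 4 mm above the bench.
- isolator_base: Fixed grey block 70 x 50 x 25 mm of the isolator lever, origin at the centre of its underside. The lever swings in the block's x-z plane about an axis 22 mm above the bench; +x of the block points roughly away from the robot.
- isolator (a joint): Isolator lever angle, rad: near 0 it leans (0.5 rad from upright) towards the robot = on; 1.0 (its stop) leans equally far away from the robot = isolated. Stays where left; a push of about 1 N at the ball moves it.
- isolator_tip (a point): Centre of the black ball, 26 mm across, at the end of the isolator lever: 80 mm from its axis, about 92 mm above the bench at either stop and 102 mm when upright; lever rod 10 mm thick.
- multimeter: Bystander: orange multimeter 150 x 75 x 30 mm lying on the bench, origin under its centre.
- tub: Bystander: white screw tub with a red lid, 82 mm across, 50 mm high, origin under its centre.
- solder_reel: Bystander: grey reel 56 mm across, 40 mm high, standing on its flange, origin under its centre.

How it is judged:
On the way, in this order (a step that is already met when the one before it is completed fails the run):
1. the isolator lever is pushed over, away from the robot (value of joint isolator above 0.8 rad), for 0.2 s.
2. with the lever still over, every plate present is home and level in its own frame the plug is in the tray and the cover is seated on the pot (value of joint isolator above 0.8 rad and horizontal distance between plate_a and frame_a below 0.005 m and z of plate_a in the frame of frame_a below 0.002 m and angle between each of plate_a, plate_b, plate_c, plate_d, cover's own z axis and vertical below 0.05 rad and horizontal distance between plate_b and frame_b below 0.005 m and z of plate_b in the frame of frame_b below 0.002 m and horizontal distance between plate_c and frame_c below 0.005 m and z of plate_c in the frame of frame_c below 0.002 m and horizontal distance between plate_d and frame_d below 0.005 m and z of plate_d in the frame of frame_d below 0.002 m and horizontal distance between cover and pot_rim below 0.005 m and z of cover in the frame of pot_rim below -0.002 m and horizontal distance between plug and tray_in below 0.045 m and z of plug in the frame of tray_in below 0.03 m), for 0.2 s.
3. the lever is pulled back towards the robot (value of joint isolator below 0.2 rad), for 0.2 s.
At the end, for the whole second after the job is handed in: Each plate present is in the frame of its size (within 5 mm, underside under 2 mm above the ledge, tilt under 0.05 rad); cover on the pot (within 5 mm, origin 2 mm or more below the rim, tilt under 0.05 rad); plug in the tray (within 45 mm, base under 30 mm up); lever below 0.2 rad; all at rest (value of joint isolator below 0.2 rad and horizontal distance between plate_a and frame_a below 0.005 m and z of plate_a in the frame of frame_a below 0.002 m and angle between each of plate_a, plate_b, plate_c, plate_d, cover's own z axis and vertical below 0.05 rad and horizontal distance between plate_b and frame_b below 0.005 m and z of plate_b in the frame of frame_b below 0.002 m and horizontal distance between plate_c and frame_c below 0.005 m and z of plate_c in the frame of frame_c below 0.002 m and horizontal distance between plate_d and frame_d below 0.005 m and z of plate_d in the frame of frame_d below 0.002 m and horizontal distance between cover and pot_rim below 0.005 m and z of cover in the frame of pot_rim below -0.002 m and horizontal distance between plug and tray_in below 0.045 m and z of plug in the frame of tray_in below 0.03 m and linear speed of each of plate_a, plate_b, plate_c, plate_d, cover, plug below 0.02 m/s); the robot touches nothing.
It fails at once if the multimeter, the tub or the solder reel is moved more than 3 cm (distance of any of multimeter, tub, solder_reel from where it was at the start of the episode above 0.03 m).
Of plate_a, plate_b, plate_c, plate_d only 2 to 4 are there at a start; the rules pass over those that are not, and their reading is None.
At some moment in a run one of plate_a, plate_b, plate_c, plate_d, cover may be knocked a few centimetres aside while the robot is not near it.
It also fails if it takes over 210 s, if anything falls off the work surface, if the arm or the gripper's body presses on something with over 40 N, if the wrist force passes 120 N, or if a joint passes its speed limit or range.

ROBOT

A 6-joint arm with a two-finger parallel gripper is mounted at the origin on the work surface. World frame = base frame: x ahead of the robot, y to its left, z up, the work surface at z = 0. Lengths are in m, angles in rad, forces in N, time in s.
With the tool pointing down it reaches from about 0.35 to 1 m from the base axis. Payload 7.1 kg.
Tool frame: the origin (TCP) lies between the finger pads; the fingertips stand 22 mm ahead of it and the grasp point (between the pads) lies 3 mm ahead of it; z points along the fingers, y is the line along which they close (so a half turn about z gives the same grasp; the last joint's range is limited). The gripper opens to 85 mm and grips with 20 to 120 N. Pads are 22 mm wide; open, the fingers measure 114 mm over their backs; the gripper's body (76 mm by 85 mm) begins 54 mm behind the grasp point. The pads swing forward as they close: fully open they stand 13 mm farther back than shut.
Start: joints at [1.219, 0.423, 1.63, -0, 1.089, -0.019], TCP at [0.204, 0.591, 0.253] pointing down, gripper open.
Joint ranges: [-3, 3], [-0.9, 2.11], [0.09, 2.58], [-1.31, 4.45], [0.11, 2.69], [-2.54, 2.54]. Speed limits (rad/s): [2.39, 2.39, 3.01, 3.14, 3.14, 3.14].

INTERFACE

Orientations are given as a rotation vector (axis times angle).
In Python, from rig import manip gives the robot as it stands. The module is installed in compiled form; this text tells all that it offers. Calls block until the motion is done:
- manip.move_to(position, orientation): joint-space move of the TCP to a pose.
- manip.servo_line(position, orientation=None, rate=0.15): straight line of the TCP; orientation=None keeps the orientation; rate is the mean speed in m/s.
- manip.set_joints(angles): joint-space move.
- manip.command_gripper(opening, f_grip=None): finger opening in m; f_grip is the grip in N (None keeps the last); returns when the fingers have stopped.
- manip.hold(seconds).
- manip.solve_ik(position, orientation): joint angles nearest the present ones, or None.
- manip.camera(name): name is "scene" or "top" or "wrist"; returns a dict with "image" (400x640x3 uint8, red, green, blue), "fx", "fy", "cx", "cy" (pixels), "k1" (the pictures are not rectified: a ray, as slopes to the right and down, at radius r is drawn at 1 + k1 r^2 times it, then the intrinsics apply), "cam_to_world" (4x4, takes a point from camera to world coordinates); the wrist camera has in their place "mount" (4x4, takes a point from camera to tool coordinates, whose origin is the TCP and whose axes are the flange's). Camera axes: x right, y down, z forward; pixel columns grow to the right and rows downward; lengths in m; the calibration is good to about 2 mm. A picture is of the moment at which its call begins: read the wrist's pose just before it. There is no depth.
A pose or a line that the arm cannot do raises manip.IKError and nothing moves.
- manip.sign_off(): hands the job in; it is judged then, once.
Readings, each from a call of its own:
- manip.get_time(): time.
- manip.get_joint_positions(): joint angles.
- manip.get_joint_vel(): joint speeds.
- manip.get_tau(): joint torques, N m.
- manip.get_position(): TCP position.
- manip.get_ee_rot(): TCP orientation.
- manip.get_contact_force(): force on the tool from outside, world axes, zero at the start.
- manip.get_torque(): the same for the moment, N m.
- manip.get_width(): finger opening in m.
- manip.get_grip_force(): force on a finger pad.
Only numpy, scipy, OpenCV 4.12 (cv2) and the standard library are available. Lean on these libraries where they do the work, as an engineer would, in place of code of your own. Each camera call takes 0.05 s, during which the arm holds its last target. There are 200 camera calls.

## Working session

There is one attempt and no reset: what is moved stays moved. The work goes in short steps, each a Python script; the robot and the scene stay as the last script left them, time stands still between calls to the robot, and variables do not carry over. Pictures are saved under pics/ and viewed, at most 14 in all, crops included, and the job is handed in when it is done.

```bash
mkdir -p pics; cat > h.py <<'E'
import numpy as np, cv2
from rig import manip as m
from scipy.spatial.transform import Rotation as R
def ray(c,u,v,T=None):
    T=np.array(c["cam_to_world"]) if T is None else T
    K=np.array([[c["fx"],0,c["cx"]],[0,c["fy"],c["cy"]],[0,0,1.]])
    x,y=(u-c["cx"])/c["fx"],(v-c["cy"])/c["fy"]
    rd=np.hypot(x,y); r=rd
    for _ in range(50): r=rd/(1+c["k1"]*r*r)
    s=r/rd if rd>0 else 1
    return T[:3,3],T[:3,:3]@np.array([x*s,y*s,1])
def pt(c,u,v,z,T=None):
    o,d=ray(c,u,v,T); return o+d*(z-o[2])/d[2]
def proj(c,p,T=None):
    T=np.array(c["cam_to_world"]) if T is None else T
    q=np.linalg.inv(T)@np.append(p,1); x,y=q[0]/q[2],q[1]/q[2]
    f=1+c["k1"]*(x*x+y*y); return np.array([c["fx"]*x*f+c["cx"],c["fy"]*y*f+c["cy"]])
def wristT(c):
    T=np.eye(4);T[:3,:3]=R.from_rotvec(m.get_ee_rot()).as_matrix();T[:3,3]=m.get_position()
    return T@np.array(c["mount"])
def save(c,n): cv2.imwrite(f"pics/{n}.png",c["image"][:,:,::-1])
def down(yaw): # tool z down, tool y (closing) at angle yaw from world x
    y=np.array([np.cos(yaw),np.sin(yaw),0]);z=np.array([0,0,-1.]);x=np.cross(y,z)
    return R.from_matrix(np.column_stack([x,y,z])).as_rotvec()
E
python3 - <<'E'
from h import *
import pickle
for n in("top","scene"):
    c=m.camera(n);save(c,n+"0");pickle.dump(c,open(n+"0.pkl","wb"))
    print(n,c["fx"],c["cx"],c["cy"],c["k1"],np.round(c["cam_to_world"],3).tolist())
c=m.camera("wrist");print(c["fx"],c["k1"],np.round(c["mount"],3).tolist(),m.get_ee_rot(),m.get_time())
E
```

```text
top 384.525156871055 325.03761496298614 191.52298068341622 -0.05086674938199278 [[-0.039, -0.978, 0.204, 0.418], [-0.999, 0.037, -0.012, 0.012], [0.004, -0.204, -0.979, 1.084], [0.0, 0.0, 0.0, 1.0]]
scene 388.84567116660656 324.0711970806725 202.64523081089024 0.020392894962072906 [[0.572, 0.676, -0.464, 1.044], [0.82, -0.478, 0.316, -0.309], [-0.008, -0.561, -0.828, 0.879], [0.0, 0.0, 0.0, 1.0]]
281.6330796959996 -0.050923758334731936 [[0.0, -0.951, -0.309, 0.08], [1.0, 0.0, -0.0, -0.0], [0.001, -0.309, 0.951, -0.12], [0.0, 0.0, 0.0, 1.0]] [-5.20312884e-01 -3.09798389e+00  1.85535584e-03] 0.15
```

View pics/top0.png

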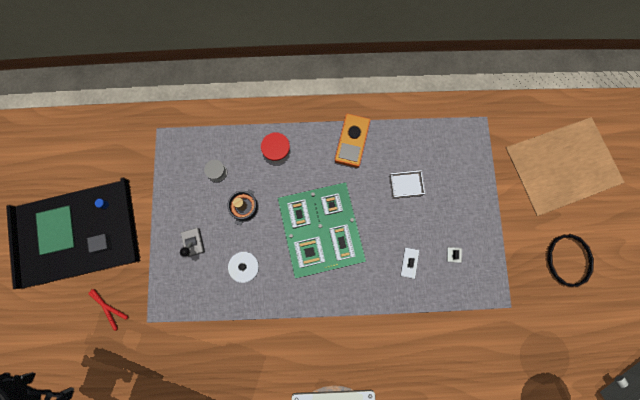

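View pics/scene0.png

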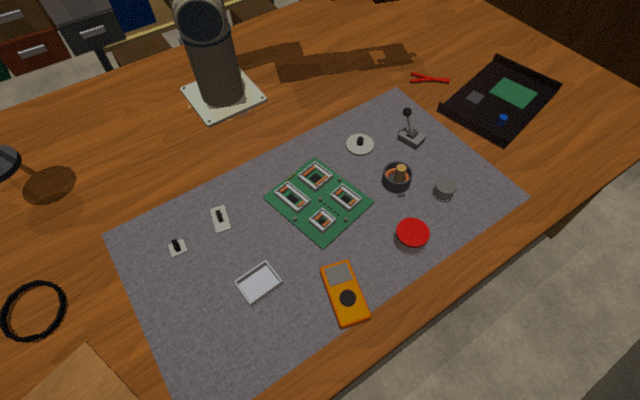

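The top view shows two plates: one at (455,255), about 40x40, and one at (410,263), longer. The cover is at (243,267), the pot with its plug at (243,206), the tray at (407,184) and the lever ball at (185,252). I'll convert these to rough positions, then take wrist close-ups.

```bash
cat > s1.py <<'E'
from h import *
import pickle
c=pickle.load(open("top0.pkl","rb"))
for n,u,v,z in [("plateS",455,255,.026),("plateL",410,263,.026),("cover",243,267,.03),("potrim",243,206,.045),("tray",407,184,.025),("ball",185,252,.092),("base",193,240,.025),("board",321,229,.012),("L corner",405,248,.004),("",420,250,.004),("",415,278,.004),("",402,275,.004)]:
    print(n,np.round(pt(c,u,v,z),3))
im=c["image"][:,:,::-1]
a=cv2.resize(im[175:285,270:370],None,fx=5,fy=5,interpolation=cv2.INTER_CUBIC)
cv2.imwrite("pics/crop_board.png",a)
E
python3 s1.py
```

```text
plateS [ 0.447 -0.35   0.026]
plateL [ 0.431 -0.224  0.026]
cover [0.438 0.228 0.03 ]
potrim [0.602 0.226 0.045]
tray [ 0.651 -0.234  0.025]
ball [0.479 0.365 0.092]
base [0.516 0.368 0.025]
board [0.535 0.014 0.012]
L corner [ 0.473 -0.218  0.004]
 [ 0.466 -0.26   0.004]
 [ 0.39  -0.24   0.004]
 [ 0.4   -0.204  0.004]
```

View pics/crop_board.png

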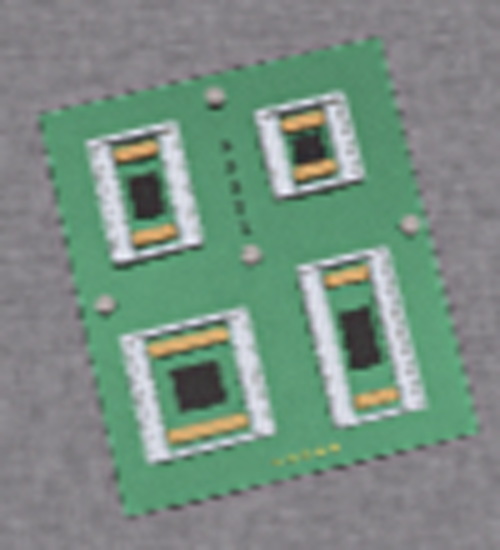

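The frames are a at upper right, c at lower right, b at upper left and d at lower left. The plates present look like a and c. Next, the wrist close-ups.

```bash
cat > s2.py <<'E'
from h import *
import pickle
for n,p in [("lev",(.50,.27,.2)),("brd",(.54,.0,.2)),("plt",(.46,-.27,.2))]:
    m.move_to(p,down(-np.pi/2)); m.hold(.3)
    T=None
    c=m.camera("wrist"); c["T"]=wristT(c)
    pickle.dump(c,open(n+".pkl","wb")); save(c,n)
print(m.get_time())
E
python3 s2.py
```

```text
5.1417
```

View pics/lev.png

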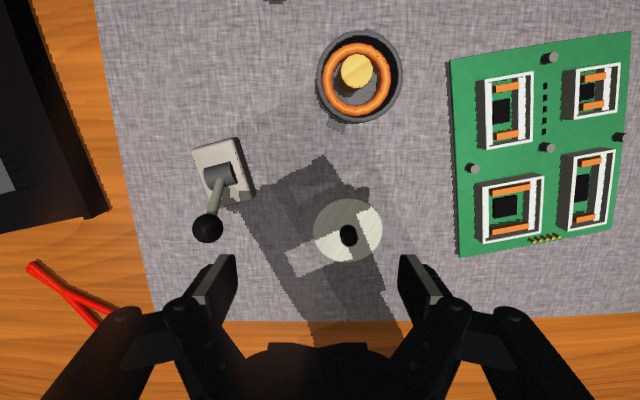

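View pics/brd.png

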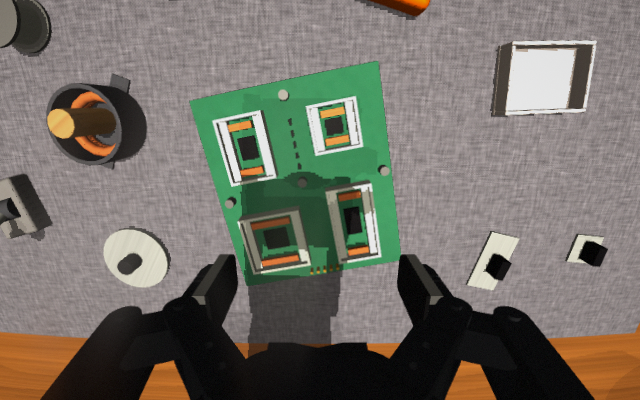

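View pics/plt.png

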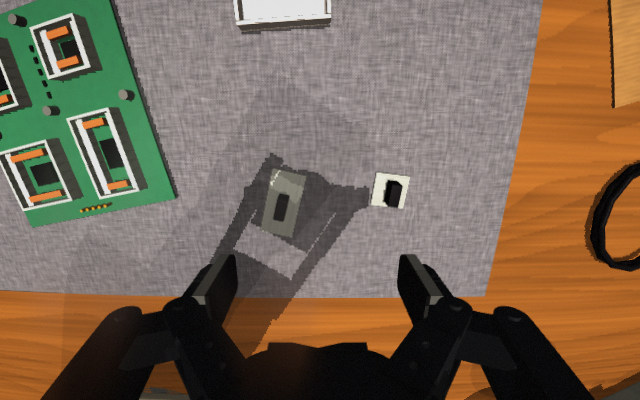

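lev: ball at (208,228), pot mouth near (358,76), plug top (356,71), cover knob (348,235). brd: frame a near (334,125), frame c near (353,222), tray (545,78). plt: plate c near (284,203), plate a near (390,191). I'll enlarge these for precise corners.

```bash
cat > s3.py <<'E'
from h import *
import pickle
def crop(n,x,y,w=100,h=75,s=4):
    im=pickle.load(open(n+".pkl","rb"))["image"][y:y+h,x:x+w,::-1]
    a=cv2.resize(im,None,fx=s,fy=s,interpolation=cv2.INTER_CUBIC)
    for i in range(0,w,20): cv2.putText(a,str(x+i),(i*s,8),0,.3,(0,255,255)); cv2.line(a,(i*s,10),(i*s,16),(0,255,255))
    for i in range(0,h,20): cv2.putText(a,str(y+i),(8,i*s+4),0,.3,(0,255,255)); cv2.line(a,(0,i*s),(6,i*s),(0,255,255))
    return a
A=np.vstack([np.hstack([crop("brd",285,85),crop("brd",300,175,100,100)[40:340]]),np.hstack([crop("plt",240,165,),crop("plt",350,155)])])
cv2.imwrite("pics/z1.png",A)
B=np.hstack([crop("lev",300,20,120,110,4)[:,:480],crop("lev",300,190,80,75,4)])if 0 else np.vstack([np.hstack([crop("lev",310,20,100,110,4),crop("lev",300,190,100,110,4)])])
cv2.imwrite("pics/z2.png",B)
E
python3 s3.py
```

```text
(no output)
```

View pics/z1.png

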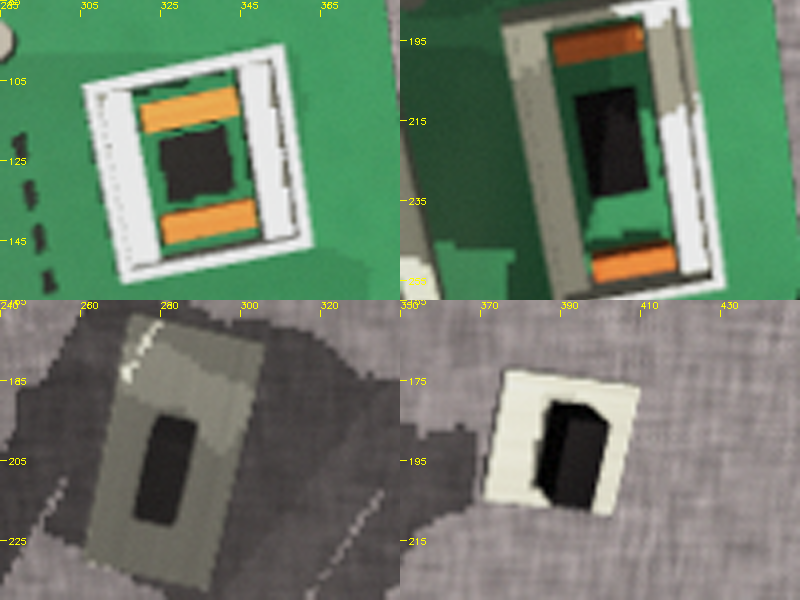

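View pics/z2.png

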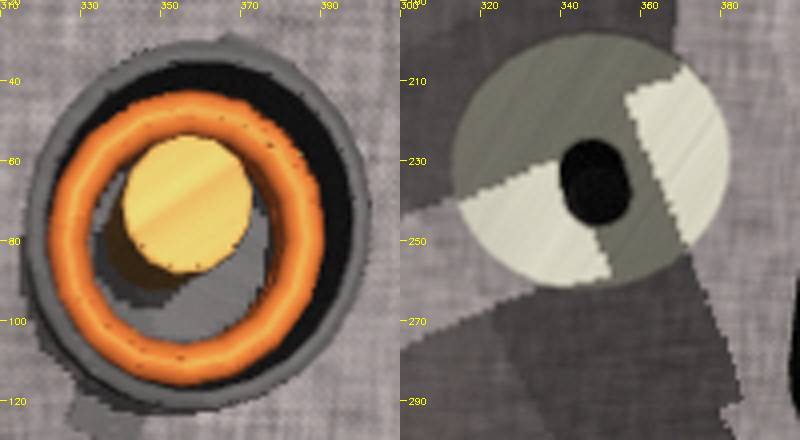

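```bash
cat > s4.py <<'E'
from h import *
import pickle
def P(n,l,z):
    c=pickle.load(open(n+".pkl","rb")); return np.array([pt(c,u,v,z,c["T"])[:2] for u,v in l])
def quad(name,n,l,z):
    q=P(n,l,z); e=np.roll(q,-1,0)-q; L=np.linalg.norm(e,axis=1)
    xd=(q[0]-q[3])+(q[1]-q[2])
    print(name,"ctr",np.round(q.mean(0),4),"sides",np.round(L*1000,1),"ang",np.round(np.arctan2(xd[1],xd[0]),3),"ang2",np.round(np.arctan2(*((q[0]-q[1])+(q[3]-q[2]))[::-1])-np.pi/2,3))
quad("fa","brd",[(305.5,106.5),(356,96),(363,146.5),(316.2,155.5)],.029)
quad("fc","brd",[(325,191.2),(371.8,184.5),(381.5,256.8),(341,262)],.029)
quad("board","brd",[(191,101),(379,61),(401,262),(246,286)],.012)
quad("pc","plt",[(273.2,168.8),(306,176.2),(292.5,238),(262,230.5)],.004)
quad("pa","plt",[(376.5,172.5),(410,177),(403,208.5),(371,205)],.004)
quad("base","lev",[(192,150),(240,137),(255,192),(207,205)],.025)
quad("tray","brd",[(500,41),(596,41),(588,115),(497,115)],.025)
print("pot",P("lev",[(360,76.3)],.045),"plug",P("lev",[(356.7,71.2)],.065),"cover",P("lev",[(347.9,230.1)],.009),"knob",P("lev",[(348.8,235.7)],.031),"ball",P("lev",[(208,228)],.092))
print("r",np.linalg.norm(np.diff(P("lev",[(318.,72),(401,72)],.045),axis=0)))
E
python3 s4.py
```

```text
fa ctr [ 0.6034 -0.0173] sides [50.3 49.7 48.8 49.4] ang 0.2 ang2 0.196
fc ctr [ 0.4967 -0.0418] sides [50.4 88.4 47.5 88.2] ang 0.208 ang2 0.146
board ctr [0.5353 0.0149] sides [197.3 231.  198.8 228.1] ang 0.183 ang2 0.185
pc ctr [ 0.433  -0.2293] sides [38.2 79.7 38.4 78.3] ang -0.222 ang2 -0.245
pa ctr [ 0.4498 -0.3548] sides [39.5 38.7 38.9 39.4] ang -0.108 ang2 -0.121
base ctr [0.5164 0.3706] sides [53.6 60.1 56.8 61.6] ang 0.17 ang2 0.257
tray ctr [ 0.6534 -0.23  ] sides [101.4  72.2 101.8  69.5] ang 0.127 ang2 0.042
pot [[0.60872492 0.23160084]] plug [[0.61050657 0.23735778]] cover [[0.44183338 0.23324357]] knob [[0.4446682  0.23462125]] ball [[0.48010313 0.36680678]]
r 0.07507016405256212
```

Measured sizes match the given ones (50x50 and 90x50 frames, 80x40 and 40x40 plates, 230x200 board). Pushing the lever now.

```bash
cat > s5.py <<'E'
from h import *
a=.18;d=np.array([np.cos(a),np.sin(a)]);b=np.array([.480,.367]);o=down(-np.pi/2+a)
m.command_gripper(0.0)
g=lambda s,z:np.append(b+d*s,z)
m.move_to(g(-.055,.16),o);m.servo_line(g(-.055,.1),o);
m.servo_line(g(.03,.1),o,rate=.1)
for s in np.arange(.036,.075,.003):
    m.servo_line(g(s,.1),o,rate=.05); f=m.get_contact_force()[:2]@d; print(round(s,3),round(f,2))
    if abs(f)>6: break
m.servo_line(g(s-.02,.1),o);m.servo_line(g(s-.02,.2),o)
c=m.camera("top");save(c,"t1")
i=c["image"][215:275,165:215,::-1];cv2.imwrite("pics/t1c.png",cv2.resize(i,None,fx=6,fy=6))
print(m.get_time())
E
python3 s5.py
```

```text
0.036 -0.45
0.039 0.49
0.042 -0.27
0.045 -0.49
0.048 -0.04
0.051 -8.24
12.375
```

```bash
cat > s6.py <<'E'
from h import *
import pickle
o=down(-np.pi/2);p=np.array([.610,.2365])
m.command_gripper(.06,40)
m.move_to([*p,.15],o);m.servo_line([*p,.072],o)
m.command_gripper(0.0,40);print("w",m.get_width(),m.get_grip_force())
m.servo_line([*p,.2],o)
print("w",m.get_width())
m.move_to([.653,-.230,.2],o);m.servo_line([.653,-.230,.078],o)
m.command_gripper(.055);m.servo_line([.653,-.230,.2],o)
m.command_gripper(.06)
m.move_to([.47,-.29,.2],o);m.hold(.2)
c=m.camera("wrist");c["T"]=wristT(c);pickle.dump(c,open("plt2.pkl","wb"));save(c,"plt2")
w=c["image"][:,:,::-1]
c=m.camera("top");pickle.dump(c,open("top2.pkl","wb"))
t=cv2.resize(c["image"][150:300,160:480,::-1],(800,375),interpolation=cv2.INTER_CUBIC)
cv2.imwrite("pics/m1.png",np.vstack([t,cv2.resize(w[120:260,160:480],None,fx=2.5,fy=2.5)[:225]]))
print(m.get_time())
E
python3 s6.py
```

```text
w 0.02641576775424515 39.12710130214691
w 0.026133366456323488
21.125
```

View pics/m1.png

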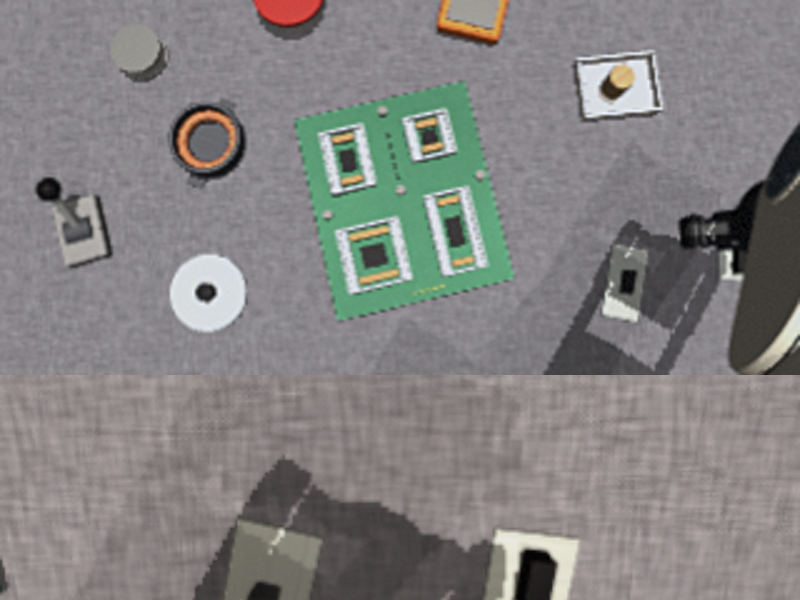

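The plug stands in the tray at (620,80), the lever is over, and the plates and cover look unmoved. I'll take an unshadowed picture of frames a and c.

```bash
cat > s7.py <<'E'
from h import *
import pickle
m.move_to([.52,.10,.15],down(-np.pi/2));m.hold(.3)
c=m.camera("wrist");c["T"]=wristT(c);pickle.dump(c,open("frm.pkl","wb"))
for p in [(.603,-.017,.029),(.497,-.042,.029)]: print(proj(c,p,c["T"]))
from s3 import crop
cv2.imwrite("pics/z3.png",crop("frm",400,70,150,170,3.5 and 4)[:600])
E
python3 s7.py
```

```text
[458.36566491 106.65588813]
[467.70543608 225.58073012]
```

View pics/z3.png

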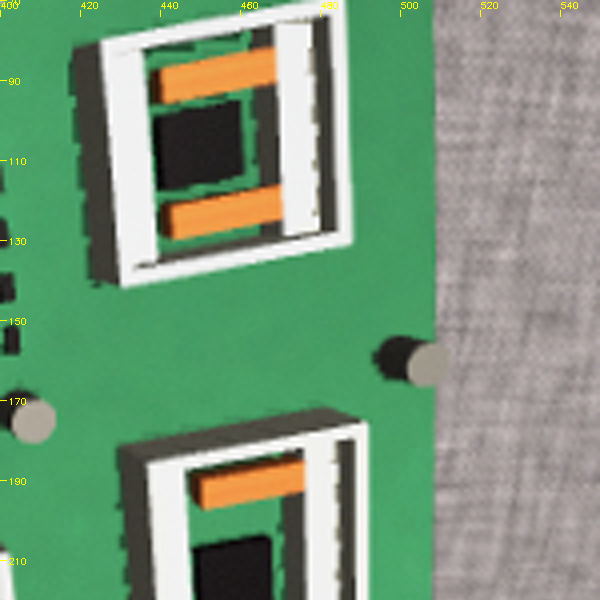

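```bash
cat > s8.py <<'E'
from s4 import *
quad("fa","frm",[(425,80),(486,70.5),(488,130.75),(430.5,141.75)],.029)
d=np.array([np.cos(.19),np.sin(.19)])
for n,l in [("frm",[(436.75,185.5),(492,175.75)]),("brd",[(325,191.2),(371.8,184.5)])]:
    q=P(n,l,.029);print(n,q.mean(0)-.045*d,np.linalg.norm(q[0]-q[1]),np.arctan2(*(q[0]-q[1])[::-1])-np.pi/2)
q=P("brd",[(325,191.2),(381.5,256.8)],.029);print(q.mean(0))
E
python3 s8.py | tail -4
```

```text
fa ctr [ 0.6031 -0.0164] sides [49.9 48.3 49.8 49.9] ang 0.2 ang2 0.182
frm [ 0.49615649 -0.04023316] 0.050093775124784024 0.18283882329442047
brd [ 0.49575176 -0.04114521] 0.050417730125902865 0.14968575987120802
[ 0.49655144 -0.04106803]
```

```bash
cat > place.py <<'E'
from h import *
def place(src,sa,dst,da,H=.031):
    o1,o2=down(-np.pi/2+sa),down(-np.pi/2+da)
    m.command_gripper(.04,60)
    m.move_to([*src,.12],o1);m.servo_line([*src,H],o1,rate=.1)
    m.command_gripper(0.,60);print("w",m.get_width(),m.get_grip_force())
    m.servo_line([*src,.14],o1);print("lift w",m.get_width())
    if m.get_width()<.006: return False
    m.move_to([*dst,.14],o2);m.servo_line([*dst,H+.034],o2);m.hold(.2)
    f0=m.get_contact_force()[2]
    for z in np.arange(.032,.0205,-.001):
        m.servo_line([*dst,H+z],o2,rate=.03); f=m.get_contact_force()-[0,0,f0]
        print(round(z,3),np.round(f,1))
        if f[2]>25: break
    m.command_gripper(.022);m.servo_line([*dst,.1],o2)
    m.command_gripper(0.);f0=m.get_contact_force()[2]
    m.servo_line([*dst,.085],o2)
    for z in np.arange(.056,.044,-.001):
        m.servo_line([*dst,z+.022],o2,rate=.03); f=m.get_contact_force()[2]-f0
        if f>2: print("press tip",round(z,3),round(f,1))
        if f>18: break
    m.servo_line([*dst,.14],o2); print(m.get_time()); return True
E
python3 - <<'E'
from place import *
place((.433,-.2293),-.235,(.4963,-.0408),.187)
E
```

```text
w 0.010205003612642403 60.045433044433594
lift w 0.01029173685873518
0.032 [0.3 0.9 0.7]
0.031 [-0.2 -0.6  0.7]
0.03 [ 0.3  0.7 -0.5]
0.029 [-0.8 -0.2  0.8]
0.028 [ 0.1 -0.5  0.6]
0.027 [ 0.3 -0.1  0.8]
0.026 [-0.6 -0.4  2.5]
0.025 [-0.6 -0.2  5. ]
0.024 [-0.3  0.5  5.2]
0.023 [-1.   0.5  5.9]
0.022 [-3.4  0.2 15.9]
0.021 [-7.5  0.2 30.1]
press tip 0.047 15.6
press tip 0.046 27.5
36.375
```

Plate c is home: clip force came in at 26 mm, and it was hard at 22. Before picking plate a, I'll check whether a or the cover has been knocked.

```bash
cat > s9.py <<'E'
from h import *
from place import place
import pickle
def bright(c,box,th=130):
    x,y,w,h=box;g=cv2.cvtColor(c["image"],cv2.COLOR_RGB2GRAY)[y:y+h,x:x+w]
    ys,xs=np.nonzero(g>th+45); return xs.mean()+x,ys.mean()+y,len(xs)
m.command_gripper(.04)
m.move_to([.52,.02,.3],down(-np.pi/2));m.hold(.3)
c=m.camera("top");c0=pickle.load(open("top0.pkl","rb"))
ok=True
for n,b in [("a",(435,235,40,40)),("cover",(215,240,56,56))]:
    p,q=bright(c0,b),bright(c,b);print(n,np.round(p,1),np.round(q,1))
    if n=="a": ok=np.hypot(p[0]-q[0],p[1]-q[1])<.5
if ok: place((.4498,-.3548),-.115,(.6032,-.0168),.187)
else: save(c,"chk")
E
python3 s9.py
```

```text
a [453.5 254.4 114. ] [453.4 254.2 102. ]
cover [242.7 266.7 667. ] [ 250.3  267.4 1004. ]
w 0.010399239744547765 61.125311851501465
lift w 0.010704923920710594
0.032 [ 0.   0.4 -0.5]
0.031 [-0.5 -0.3  0.3]
0.03 [ 0.8 -0.4  0. ]
0.029 [-0.3  0.1  0.1]
0.028 [ 0.5  0.1 -0.1]
0.027 [0.1 0.5 0.1]
0.026 [-1.3  0.4  3.7]
0.025 [-1.3 -0.8  5.5]
0.024 [-1.6  0.3  6.3]
0.023 [-1.9 -0.   6.1]
0.022 [-4.3  0.8 11.9]
0.021 [-7.1 -0.6 21.4]
press tip 0.047 9.9
press tip 0.046 18.3
52.0583
```

Plate a is home too. Next, a fresh look at the cover, the pot and the board.

```bash
cat > s10.py <<'E'
from h import *
import pickle
m.move_to([.54,.14,.2],down(-np.pi/2));m.hold(.3)
c=m.camera("wrist");c["T"]=wristT(c);pickle.dump(c,open("cov.pkl","wb"))
im=c["image"][:300,100:580,::-1]; a=cv2.resize(im,None,fx=1.66,fy=1.66,interpolation=cv2.INTER_CUBIC)
cv2.imwrite("pics/cov.png",a);print(m.get_time())
E
python3 s10.py
```

```text
53.1583
```

View pics/cov.png

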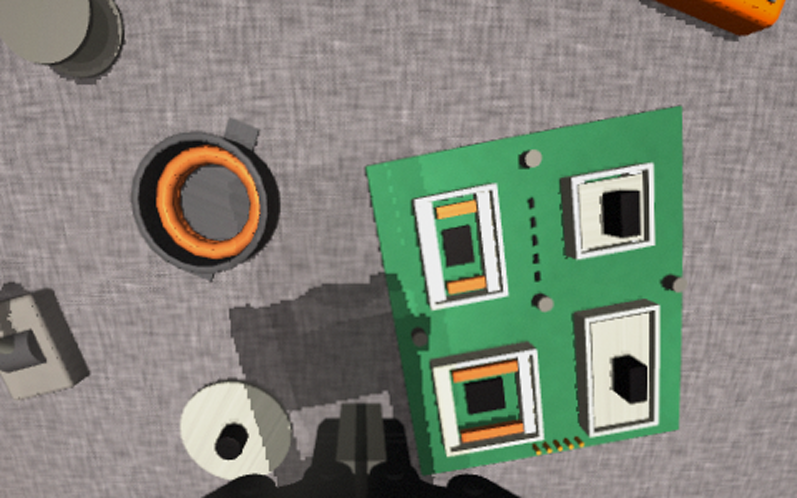

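Both plates sit inside their frames. The cover has been knocked: its disc is now at about (242,260) in the raw image. I'll take one close picture of the cover and pot together.

```bash
cat > s11.py <<'E'
from s4 import P
from h import *
import pickle
print(P("cov",[(242.2,259.6)],.009))
m.move_to([.49,.17,.2],down(-np.pi/2));m.hold(.3)
c=m.camera("wrist");c["T"]=wristT(c);pickle.dump(c,open("cv2x.pkl","wb"))
k=proj(c,[.44,.215,.009],c["T"]);print(k,proj(c,[.609,.2316,.045],c["T"]))
from s3 import crop
q=proj(c,[.609,.2316,.045],c["T"])
x1,y1=int(q[0])-50,max(0,int(q[1])-55);x2,y2=int(k[0])-50,int(k[1])-55
print(x1,y1,x2,y2)
cv2.imwrite("pics/z4.png",np.hstack([crop("cv2x",x1,y1,100,110,4),crop("cv2x",x2,y2,100,110,4)]))
E
python3 s11.py | tail -4
```

```text
r 0.07507016405256212
[[0.4420395 0.232785 ]]
[279.09871047 224.3788154 ] [248.05946734  65.17580549]
198 10 229 169
```

View pics/z4.png

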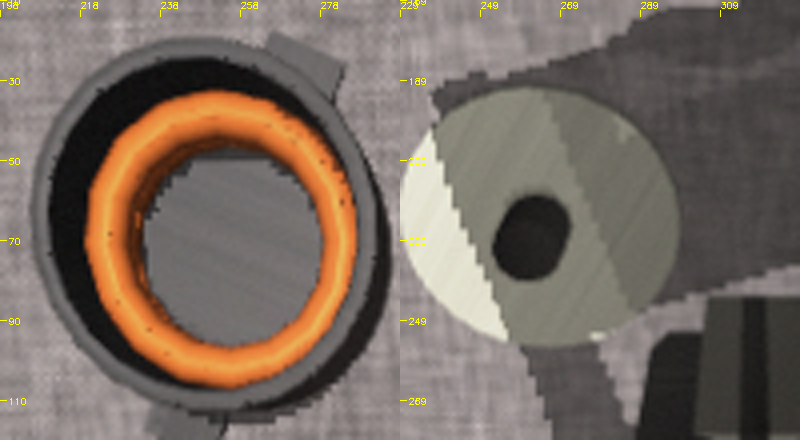

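```bash
cat > s12.py <<'E'
from s4 import P
print("pot",P("cv2x",[(249.1,65.9)],.045),"cover",P("cv2x",[(264,223.25)],.009), "knob",P("cv2x",[(261.5,228.8)],.031),"cov",P("cov",[(242.2,259.6)],.009),
 "potcov",P("cov",[(100+206/1.66,201/1.66)],.045))
E
python3 s12.py | tail -3
```

```text
pot [[0.60872492 0.23160084]] plug [[0.61050657 0.23735778]] cover [[0.44183338 0.23324357]] knob [[0.4446682  0.23462125]] ball [[0.48010313 0.36680678]]
r 0.07507016405256212
pot [[0.60838412 0.23069867]] cover [[0.44143865 0.23297862]] knob [[0.44380991 0.2317072 ]] cov [[0.4420395 0.232785 ]] potcov [[0.60996841 0.22695629]]
```

```bash
cat > s13.py <<'E'
from h import *
H=.035;s=(.442,.233);d=np.array([.6085,.231])
m.command_gripper(.05,20);o=down(0.)
m.move_to([*s,.12],o);m.servo_line([*s,H],o,rate=.1);m.command_gripper(0.,20);print(m.get_width())
m.command_gripper(.05);m.servo_line([*s,.08],o)
o=down(-np.pi/2);m.move_to([*s,.08],o);m.servo_line([*s,H],o,rate=.1)
m.command_gripper(0.,60);print(m.get_width())
m.servo_line([*s,.15],o);print("lift",m.get_width(),m.get_contact_force())
m.move_to([*d,.15],o);m.servo_line([*d,H+.05],o);m.hold(.2);f0=m.get_contact_force()[2]
for z in np.arange(.049,.0395,-.001):
    m.servo_line([*d,H+z],o,rate=.03);f=m.get_contact_force()-[0,0,f0];print(round(z,3),np.round(f,1))
    if f[2]>10: break
print(m.get_time())
E
python3 s13.py
```

```text
0.018802335571556538
0.01769525907083771
lift 0.017285714816373907 [ 0.68628384 -0.4598138  -1.69456574]
0.049 [-1.3  0.2 -0.1]
0.048 [-0.2 -0.6 -0.2]
0.047 [ 0.4 -0.5  0.7]
0.046 [-0.6  0.7 -0.5]
0.045 [-0.4 -0.3  0.1]
0.044 [ 0.1 -0.2 -0. ]
0.043 [0.1 0.9 0.5]
0.042 [0.7 0.1 0.1]
0.041 [-2.4 -1.2  7.6]
0.04 [-6.1 -2.  15.4]
65.1917
```

The cover dropped past the rim and stopped hard at the 41 mm seated height. I'll release it and verify everything before moving the lever.

```bash
cat > s14.py <<'E'
from h import *
o=down(-np.pi/2);d=[.6085,.231]
m.servo_line([*d,.076],o,rate=.03);m.command_gripper(.045);m.servo_line([*d,.15],o);m.move_to([.5,.12,.22],o);m.hold(.3)
c=m.camera("wrist")["image"][:300,80:560,::-1]
cv2.imwrite("pics/v1.png",cv2.resize(c,None,fx=1.66,fy=1.66,interpolation=cv2.INTER_CUBIC));print(m.get_time())
E
python3 s14.py
```

```text
67.525
```

View pics/v1.png

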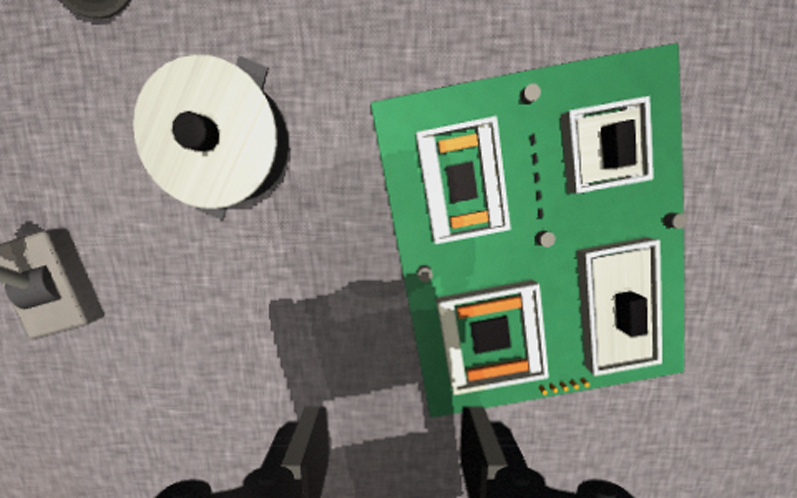

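The cover lies level on the pot and both plates sit in their frames. Pulling the lever back.

```bash
cat > s15.py <<'E'
from h import *
a=.18;d=np.array([np.cos(a),np.sin(a)]);b=np.array([.480,.367]);o=down(-np.pi/2+a)
g=lambda s,z:np.append(b+d*s,z)
m.command_gripper(0.0)
m.move_to(g(.13,.2),o);m.servo_line(g(.13,.1),o)
m.servo_line(g(.05,.1),o,rate=.1)
for s in np.arange(.047,.005,-.003):
    m.servo_line(g(s,.1),o,rate=.05); f=m.get_contact_force()[:2]@d; print(round(s,3),round(f,2))
    if abs(f)>6: break
m.servo_line(g(s+.02,.1),o);m.servo_line(g(s+.02,.2),o)
m.move_to([.3,.3,.3],o);m.hold(.5)
c=m.camera("top")
cv2.imwrite("pics/end.png",cv2.resize(c["image"][150:300,160:480,::-1],(800,375),interpolation=cv2.INTER_CUBIC));print(m.get_time())
E
python3 s15.py
```

```text
0.047 -0.36
0.044 -0.27
0.041 0.02
0.038 0.33
0.035 0.15
0.032 0.62
0.029 0.16
0.026 -0.72
0.023 0.39
0.02 -0.19
0.017 7.54
76.3
```

View pics/end.png

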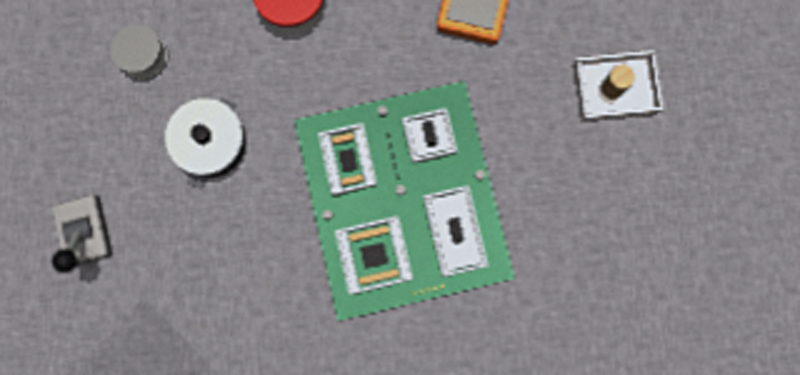

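The final view shows the lever back towards the robot (ball at (65,260)), both plates home, the cover on the pot and the plug in the tray.

```bash
python3 -c "
from h import *
print(m.sign_off())"
```

```text
the job is handed in; nothing more can be done
None
```

The job is handed in after about 76 s of the 210 s limit: plates a and c (the only two present) are pressed home, the plug is in the tray, the cover is seated on the pot and the lever is pulled back. The sign-off returned no verdict, so this rests on the force readings and the final picture.

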